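Clamp the nesting-box panel with the cam key

TASK

On the woodworking jig, take the red T-handled square key from its stand, push it fully home into the recessed square socket of the blue cam, and turn it clockwise (seen from above) until the cam pinches the pine panel snugly against the wooden fence; stop as soon as it is snug, so the wood is not crushed. Then draw the key out, leaving the panel clamped, and put the key back upright, fully down in its stand. Turn the cam with the key only, keep the gripper off the panel, and leave the glue bottle, the jar and the finished nesting box where they are.

Things in the scene. Friction and masses are not known exactly. Their poses are not given: they have to be found in the camera images.
- key: Loose T-shaped key, 0.16 kg, upright in the stand. Origin: centre of the shank's bottom end; z up, x along the red bar. Steel shank 12 x 12 mm (sides along x, y), z 0 to 45 mm, lowest 4 mm tapering to 8 mm; collar 30 mm across, z 45 to 49; stem 16 mm across, z 49 to 70; red bar 80 (x) x 16 (y) x 22 mm, z 70 to 92. The square shank fits the socket in four ways.
- key_grip (a point): Middle of the key's red bar, 81 mm above the key's origin, axes as the key's: grip here across the bar's 16 mm thickness (fingers close along the key's y), firmly, so that the bar does not twist between the fingers.
- stand: Fixed dark wooden block 64 x 64 mm, 50 mm high, origin at the centre of its underside. In its top a square hole 19 x 19 mm, 48 mm deep, at its centre. The key hangs in it, collar on the block's top, its origin then 5 mm above the stand's origin. The loose hole takes the key at any yaw.
- jig: Fixed plywood plate 240 (x) x 200 (y) x 12 mm, origin at the centre of its underside. It carries the cam (pivot at x -75, y 0 mm), the panel, and a wooden fence 26 mm high: a bar along y beyond the panel (+x side), with a stop at the panel's -y end. The fence's place varies and is not measured: the panel slides 0.5 to 6 mm in +x before it meets the bar, which must be felt.
- cam: Blue eccentric cam, turning about its z (up). Origin on the pivot axis at its underside, 13 mm above the bench; x, y along the socket's sides. Disc 60 mm across, 20 mm high, centred 8 mm from the pivot towards the cam's -x. On it a steel hub 32 x 32 mm, z 20 to 44 mm, holds the socket; a brass ring, 34 mm inside, 44 outside, rises 6 mm more.
- socket (a point): Centre of the socket's square mouth, 44 mm above the cam's origin, axes as the cam's. Square blind hole 13.5 mm wide, sides along x and y, 20 mm deep: the key is home when its bottom end is 20 mm below this point. About 0.13 rad of play each way. The yaw decreases as the cam is turned clockwise.
- cam_edge (a point): Waxed rim of the cam's disc at its far point from the pivot, 38 mm from it towards the cam's -x. Clockwise turning swings it towards the panel: 0.4 to 1.3 rad at about 0.12 N m of steady friction, then the panel meets the fence and the moment rises steeply. A pinch of 10 to 25 N (0.2 to 0.4 N m more) is right; 40 N dents the wood. The cam stays where it is left.
- board: Loose pine panel of a nesting box, 100 (x) x 160 (y) x 18 mm, 0.16 kg, with a pencilled grid and a dark round spot; origin at the centre of its underside. It lies flat on the jig plate (12 mm above the bench) between cam and fence, a few mm from each, sides along the jig's axes.
- glue: Bystander: white glue bottle with orange cap, 56 mm across, 150 mm high, origin at the centre of its underside. Loose. It stands to one side of the jig, the key's stand to the other.
- jar: Bystander: amber glass jar with steel lid, 68 mm across, 75 mm high, origin at the centre of its underside. Loose.
- nestbox: Bystander: finished pine nesting box with dark roof, 170 x 170 mm over the roof, 174 mm high, origin at the centre of its underside. Loose.
Mind the look-alikes: they are no part of the job. Several things have the shape of the board; the one meant has the colours described above.

How it is judged:
On the way, in this order (a step that is already met when the one before it is completed fails the run):
1. the key is fully home in the cam's socket (z of key in the frame of cam below 0.028 m and horizontal distance between key and cam below 0.004 m and angle between key's own z axis and vertical below 0.12 rad), for 0.2 s.
2. the cam, turned by the seated key, pinches the panel with more than 5 N (contact force between cam and board above 5 N and z of key in the frame of cam below 0.03 m and horizontal distance between key and cam below 0.005 m), for 0.2 s.
At the end, for the whole second after the job is handed in: The cam still pinches the panel with more than 5 N, the panel lies flat and at rest on the jig, and the key stands at rest upright (within 0.12 rad) in its stand, its collar within 4 mm of the stand's top and within 7 mm of the hole's centre, released (contact force between cam and board above 5 N and linear speed of board below 0.005 m/s and angle between board's own z axis and vertical below 0.04 rad and z of key in the frame of stand below 0.009 m and horizontal distance between key and stand below 0.007 m and angle between key's own z axis and vertical below 0.12 rad and linear speed of key below 0.01 m/s); the robot touches nothing.
It fails at once if the panel is pinched with more than 40 N (contact force between cam and board above 40 N).
It fails at once if the gripper pushes the panel (contact force between any of the fingers, the arm and board above 2 N).
It fails at once if the gripper itself pushes the cam (more than 3 N) instead of the key (contact force between any of the fingers, the arm and cam above 3 N).
It fails at once if the glue bottle, jar or nesting box is moved by more than 20 mm (distance of any of glue, jar, nestbox from where it was at the start of the episode above 0.02 m).
It also fails if it takes over 72 s, if anything falls off the work surface, if the arm or the gripper's body presses on something with over 40 N, if the wrist force passes 120 N, or if a joint passes its speed limit or range.

ROBOT

A 6-joint arm with a two-finger parallel gripper is mounted at the origin on the work surface. World frame = base frame: x ahead of the robot, y to its left, z up, the work surface at z = 0. Lengths are in m, angles in rad, forces in N, time in s.
With the tool pointing down it reaches from about 0.25 to 0.775 m from the base axis. Payload 4 kg.
Tool frame: the origin (TCP) lies midway between the tips of the shut fingers; the grasp point (between the pads) lies 19 mm behind it (robot.grasp_offset is the distance from the TCP to the grasp point, in m); z points along the fingers, y is the direction in which the jaws open and shut (so a half turn about z gives the same grasp; the last joint's range is limited). The gripper opens to 94 mm and grips with 3 to 60 N. Pads are 16 mm wide; open, the fingers measure 119 mm over their backs; the gripper's body (75 mm by 177 mm) begins 78 mm behind the grasp point.
Start: joints at [1.029, 0.087, 1.371, -0, 1.684, -0.103], TCP at [0.234, 0.498, 0.206] pointing down, gripper open.
Joint ranges: [-3.1, 3.1], [-0.76, 2.03], [0.27, 2.55], [-1.08, 4.22], [0.17, 2.65], [-2.57, 2.57]. Speed limits (rad/s): [2.79, 2.79, 3.14, 3.14, 3.14, 3.14].

INTERFACE

Orientations are given as [roll, pitch, yaw] about the fixed x, y, z axes, in that order (R = Rz(yaw) Ry(pitch) Rx(roll)).
In Python, from bench import status, viewer, order, robot gives the robot as it stands. The module is installed in compiled form; this text tells all that it offers.
- The arm moves only by the tool move_arm, never from a script. Its argument "targets" is a list of rows, each a list of 3 entries, a list of its own where there are three numbers: the shift along the tool's x, y, z in mm, then the turn, a rotation vector about the tool's x, y, z in degrees, then the opening, from -1 (shut) to 1 (fully open). A call has 1 to 20 rows; each row is the pose to reach, as a shift and turn from the pose commanded when the call began, along the tool's axes at that moment; what a row does not reach only later rows make up. A row lasts 1/8 s, in which the tool goes at most 62.5 mm and 10.7 degrees, less where a joint would pass 70% of its speed; a pose out of reach is approached as far as the arm can. A call with a gripper value outside its range is refused whole. The fingers move at their own pace and stop on an object; the grip force is fixed at half the most. Time passes only in rows, so rows that repeat a pose let the fingers close. It gives the time, the measured TCP pose, the force and the opening at its end, in the units of the state.
- status.get_obs(): the state, without advancing time (a new reading comes with each control period).
- viewer.snapshot(name): name is "scene" or "side" or "wrist"; returns the picture (400x640x3 uint8, red, green, blue); there is no depth.
- viewer.camera_model(name): a dict with "K" (3x3 intrinsics, pixels), "xyz" and "attitude" of the camera in the world; the wrist camera has in their place "T_tool_cam" (4x4, takes a point from camera to tool coordinates, whose origin is the TCP and whose axes are the flange's). Camera axes: x right, y up, looking along -z (the intrinsics and any distortion apply to the point x, -y, -z); pixel columns grow to the right and rows downward; lengths in m; the calibration is good to about 2 mm. A picture is of the moment at which its call begins: read the wrist's pose just before it. camera_model takes no time and is no camera call.
- order.close_job(): hands the job in, once; it reports no verdict.
The state is a dict: "time": time; "joint_positions": joint angles; "qvel": joint speeds; "joint_torque": joint torques, N m; "tool_pos": TCP position; "ee_rot": TCP orientation; "wrist_force": force on the tool from outside, world axes, zero at the start; "wrist_torque": the same for the moment, N m; "width": finger opening in m.
Only numpy, scipy, OpenCV 4.12 (cv2) and the standard library are available. Lean on these libraries where they do the work, as an engineer would, in place of code of your own. Each camera call takes 0.05 s, during which the arm holds its last target. There are 200 camera calls.

## Working session

There is one attempt and no reset: what is moved stays moved. The work goes in short steps, Python scripts to look and compute and a tool call to move; the robot and the scene stay as the last step left them, time stands still between calls to the robot, and variables do not carry over. Pictures are saved under pics/ and viewed, about 8 in all and at most 12, crops included, and the job is handed in when it is done.

Besides the shell and the picture viewer there is one more tool, called after ">>>" as a command line: name --argument value ..., lists and objects as JSON in quotes. move_arm: Moves the arm, as the interface text tells. Its arguments: {"type":"object","properties":{"targets":{"type":"array"}},"required":["targets"]}

```bash
mkdir -p pics; python3 - <<'E'
from bench import status, viewer, order, robot
import cv2
o=status.get_obs(); print(o)
print([a for a in dir(robot) if a[0]!='_'])
for n in ["scene","side","wrist"]:
    print(n,viewer.camera_model(n))
    cv2.imwrite(f"pics/{n}0.png",viewer.snapshot(n)[:,:,::-1])
E
```

```text
{'time': 0.0, 'joint_positions': array([ 1.02887743e+00,  8.79564904e-02,  1.37224284e+00, -1.09883829e-05,
        1.68358472e+00, -1.03124691e-01]), 'qvel': array([ 1.42094439e-04,  6.39403143e-04,  1.83674989e-03, -3.81166617e-04,
       -9.40788371e-04, -1.05919228e-05]), 'joint_torque': array([ 1.83448428e-03, -3.40162146e+01, -3.02440774e+01,  7.19702756e-02,
        3.26867716e-02, -1.84939504e-04]), 'tool_pos': array([0.23340471, 0.49741814, 0.20430915]), 'ee_rot': array([-3.13941177e+00, -2.14723787e-04,  2.70279699e+00]), 'wrist_force': array([0.47112465, 0.05898486, 0.28254894]), 'wrist_torque': array([-0.06444016, -0.01537626, -0.00291716]), 'width': 0.09382052978742889}
['IKError', 'grasp_offset']
scene {'K': array([[393.13337279,   0.        , 320.56980298],
       [  0.        , 393.13337279, 198.54549261],
       [  0.        ,   0.        ,   1.        ]]), 'xyz': array([ 0.92962832, -0.43102952,  1.00509193]), 'attitude': array([0.59703503, 0.00230192, 0.70806785])}
side {'K': array([[465.51191548,   0.        , 319.17677562],
       [  0.        , 465.51191548, 202.04899265],
       [  0.        ,   0.        ,   1.        ]]), 'xyz': array([-0.07334327, -0.75728117,  0.97488247]), 'attitude': array([ 0.83156894,  0.01071089, -0.62944197])}
wrist {'K': array([[295.88188748,   0.        , 314.53697005],
       [  0.        , 295.88188748, 200.35875473],
       [  0.        ,   0.        ,   1.        ]]), 'T_tool_cam': array([[-4.76994405e-04,  9.68996557e-01,  2.47073765e-01,
         7.11285217e-02],
       [ 9.99998848e-01,  8.18173867e-04, -1.27821667e-03,
         4.45611906e-04],
       [-1.44073685e-03,  2.47072871e-01, -9.68995831e-01,
        -1.80129496e-01],
       [ 0.00000000e+00,  0.00000000e+00,  0.00000000e+00,
         1.00000000e+00]])}
```

View pics/scene0.png

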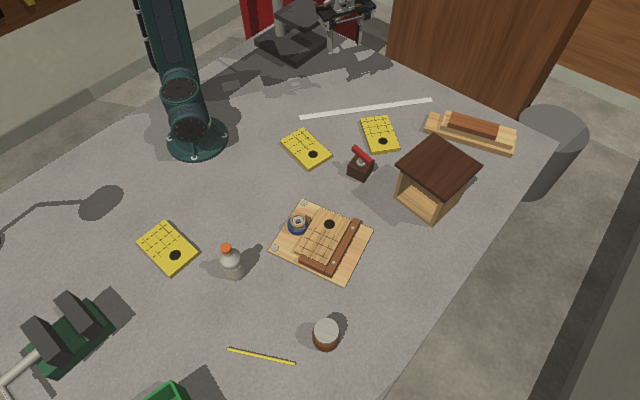

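View pics/side0.png

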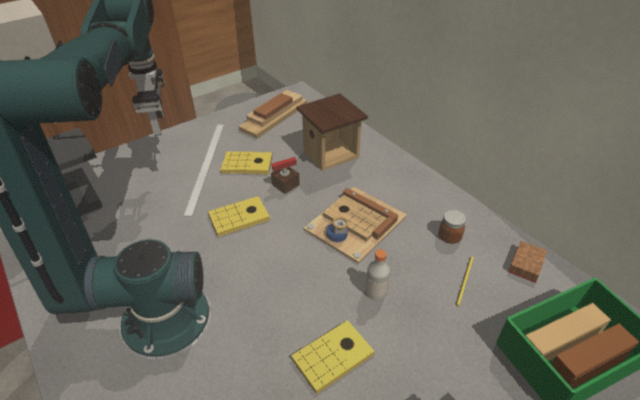

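The scene view shows the key's red bar at about (362,155), the stand at (360,168), the cam hub at (298,221), the jig at (320,242), the glue bottle at (231,262) and the nesting box at (437,180). In the side view the key is at (285,163) and the hub at (340,226). Next I turn these into coarse positions.

```bash
cat > h.py <<'E'
import numpy as np, cv2
from scipy.spatial.transform import Rotation as R
from bench import status, viewer
def campose(n,o=None):
    m=viewer.camera_model(n)
    if n!="wrist": return m["K"],R.from_euler("xyz",m["attitude"]).as_matrix(),m["xyz"]
    o=o or status.get_obs(); T=m["T_tool_cam"]; Rt=R.from_euler("xyz",o["ee_rot"]).as_matrix()
    return m["K"],Rt@T[:3,:3],o["tool_pos"]+Rt@T[:3,3]
def ray(c,uv):
    K,Rc,p=c; d=np.linalg.inv(K)@[uv[0],uv[1],1]; return p,Rc@(d*[1,-1,-1])
def at_z(c,uv,z):
    p,d=ray(c,uv); return p+d*(z-p[2])/d[2]
def proj(c,P):
    K,Rc,p=c; q=(np.atleast_2d(P)-p)@Rc*[1,-1,-1]; q=q@K.T; return q[:,:2]/q[:,2:]
def move(dp,yaw=0,o=None):
    """world shift (m) -> tool axes mm"""
    o=o or status.get_obs(); return R.from_euler("xyz",o["ee_rot"]).inv().apply(dp)*1000
E
python3 - <<'E'
from h import *
sc,sd=campose("scene"),campose("side")
for n,a,b,z in [("bar",(362,155),(285,163),.09),("hub",(298,221),(340,226),.06),("glue",(226,247),(380,257),.145),("nest",(437,166),(332,111),.17),("jar",(326,330),(455,217),.075)]:
    print(n,at_z(sc,a,z).round(3),at_z(sd,b,z).round(3))
for n,pts in [("scene",[(322,202),(269,253),(345,286),(373,234)]),("side",[(352,187),(305,222),(359,259),(406,215)])]:
    print(n,[at_z(campose(n),p,.012)[:2].round(3) for p in pts])
E
```

```text
bar [0.515 0.244 0.09 ] [0.511 0.242 0.09 ]
hub [ 0.512 -0.043  0.06 ] [ 0.498 -0.054  0.06 ]
glue [ 0.465 -0.247  0.145] [ 0.457 -0.255  0.145]
nest [0.73  0.286 0.17 ] [0.733 0.293 0.17 ]
jar [ 0.767 -0.225  0.075] [ 0.764 -0.227  0.075]
scene [array([0.5  , 0.073]), array([ 0.499, -0.153]), array([ 0.721, -0.091]), array([0.684, 0.085])]
side [array([0.666, 0.098]), array([0.456, 0.057]), array([ 0.492, -0.147]), array([ 0.713, -0.098])]
```

>>> move_arm --targets '[[[-45,-14,0],[0,0,0],1],[[-90,-28,0],[0,0,0],1],[[-135,-41,0],[0,0,0],1],[[-180,-55,0],[0,0,0],1],[[-226,-69,0],[0,0,0],1],[[-271,-83,0],[0,0,0],1],[[-316,-96,0],[0,0,0],1],[[-361,-110,0],[0,0,0],1],[[-361,-110,0],[0,0,0],1],[[-361,-110,0],[0,0,0],1]]'

```text
time: 1.4
tool_pos: [0.5133, 0.2451, 0.205]
ee_rot: [-3.141, -0.001, 2.703]
wrist_force: [-0.2, 0.4, -0.0]
width: 0.0941
```

```bash
python3 - <<'E'
from h import *
o=status.get_obs(); im=viewer.snapshot("wrist"); np.savez("w1.npz",im=im,p=o["tool_pos"],r=o["ee_rot"]); print(o["tool_pos"],o["ee_rot"])
cv2.imwrite("pics/w1.png",im[:,:,::-1])
E
```

```text
[0.51332107 0.24511795 0.20503259] [-3.14128372e+00 -1.25076494e-03  2.70259632e+00]
```

View pics/w1.png

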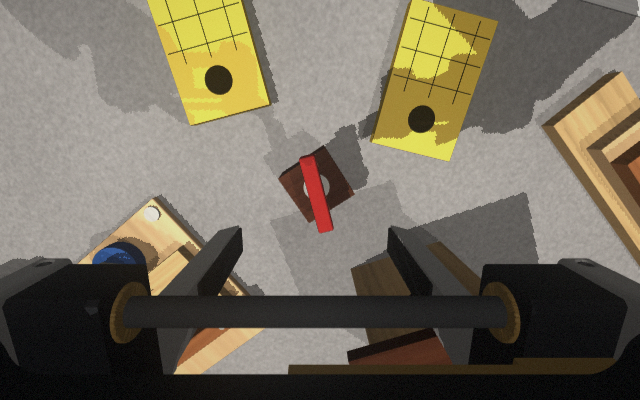

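The wrist view shows the red bar from (308,157) to (326,230), standing on the dark stand around (317,187). The jig and cam are lower left, and the nesting box roof is at lower right.

```bash
python3 - <<'E'
from h import *
d=np.load("w1.npz"); im=d["im"]; o=dict(tool_pos=d["p"],ee_rot=d["r"]); c=campose("wrist",o)
hsv=cv2.cvtColor(im,cv2.COLOR_RGB2HSV)
m=(((hsv[...,0]<6)|(hsv[...,0]>172))&(hsv[...,1]>170)&(hsv[...,2]>110)).astype(np.uint8)
m[:140]=0;m[250:]=0;m[:,:260]=0;m[:,370:]=0
cnt=max(cv2.findContours(m,cv2.RETR_EXTERNAL,cv2.CHAIN_APPROX_NONE)[0],key=cv2.contourArea)
W=np.array([at_z(c,p[0],.097)[:2] for p in cnt])
r=cv2.minAreaRect((W*1000).astype(np.float32)); print(r, cv2.boxPoints(r))
# stand: project stand-top model for hypothesis check
s=((hsv[...,2]<95)&(hsv[...,1]>70)).astype(np.uint8);s[:140]=0;s[225:]=0;s[:,:270]=0;s[:,365:]=0
s=cv2.morphologyEx(s|m,cv2.MORPH_OPEN,np.ones((3,3)))
cnt=max(cv2.findContours(s,cv2.RETR_EXTERNAL,cv2.CHAIN_APPROX_NONE)[0],key=cv2.contourArea)
print("stand px",cv2.boxPoints(cv2.minAreaRect(cnt)))
sc=campose("scene")
print("nest roof",[at_z(sc,p,.15)[:2].round(3) for p in [(398,163),(415,137),(483,165),(440,196)]])
cv2.imwrite("pics/w1c.png",cv2.resize(im[130:250,250:390,::-1],None,fx=5,fy=5,interpolation=cv2.INTER_CUBIC))
E
```

```text
((511.3693542480469, 248.60572814941406), (15.280177116394043, 78.38813018798828), 79.61203002929688) [[471.4401  248.15805]
 [548.5434  234.02368]
 [551.2986  249.0534 ]
 [474.1953  263.18777]]
stand px [[275.46152 173.69229]
 [321.6154  142.92307]
 [364.53848 207.30768]
 [318.3846  238.0769 ]]
nest roof [array([0.637, 0.241]), array([0.619, 0.356]), array([0.821, 0.389]), array([0.785, 0.22 ])]
```

View pics/w1c.png

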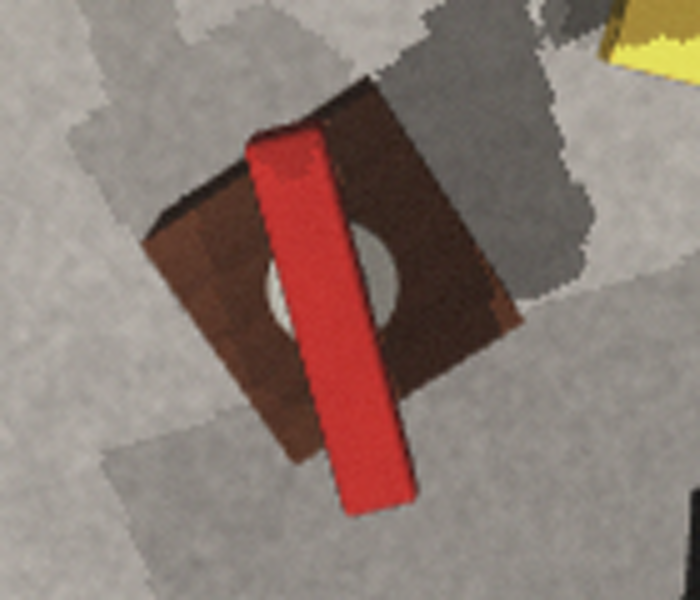

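The crop shows the bar clearly. The stand's top corners in full-image pixels are (279,178.6), (325.6,149), (354.4,194.4) and (309.4,222.6). I look at the cam from above before grasping.

>>> move_arm --targets '[[[-20,-45,0],[0,0,0],1],[[-40,-90,0],[0,0,0],1],[[-60,-135,0],[0,0,0],1],[[-80,-180,0],[0,0,0],1],[[-100,-225,0],[0,0,0],1],[[-119,-270,0],[0,0,0],1],[[-119,-270,0],[0,0,0],1],[[-119,-270,0],[0,0,0],1]]'

```text
time: 2.45
tool_pos: [0.5066, -0.0487, 0.2056]
ee_rot: [3.141, -0.0, 2.704]
wrist_force: [0.6, -0.2, 0.2]
width: 0.0938
```

```bash
python3 - <<'E'
from h import *
o=status.get_obs(); im=viewer.snapshot("wrist"); np.savez("w2.npz",im=im,p=o["tool_pos"],r=o["ee_rot"]); print(o["tool_pos"],o["ee_rot"])
c=campose("wrist",o); u,v=proj(c,[[.505,-.05,.063]])[0].astype(int); print(u,v)
v0,u0=max(v-75,0),u-100
cv2.imwrite("pics/w2c.png",cv2.resize(im[v0:v0+150,u0:u0+200,::-1],None,fx=4,fy=4,interpolation=cv2.INTER_CUBIC)); print(u0,v0)
d=np.load("w1.npz");c=campose("wrist",dict(tool_pos=d["p"],ee_rot=d["r"]))
P=np.array([at_z(c,p,.05)[:2] for p in [(279,178.6),(325.6,149),(354.4,194.4),(309.4,222.6)]])
print(P.round(4),P.mean(0),np.linalg.norm(P-np.roll(P,1,0),axis=1))
E
```

```text
[ 0.50662545 -0.04870469  0.20562914] [ 3.14061819e+00 -3.32787640e-05  2.70411785e+00]
311 189
211 114
[[0.4858 0.2139]
 [0.4781 0.2763]
 [0.5397 0.2849]
 [0.5486 0.2227]] [0.51305423 0.24945676] [0.06341398 0.06286562 0.06227398 0.06280006]
```

View pics/w2c.png

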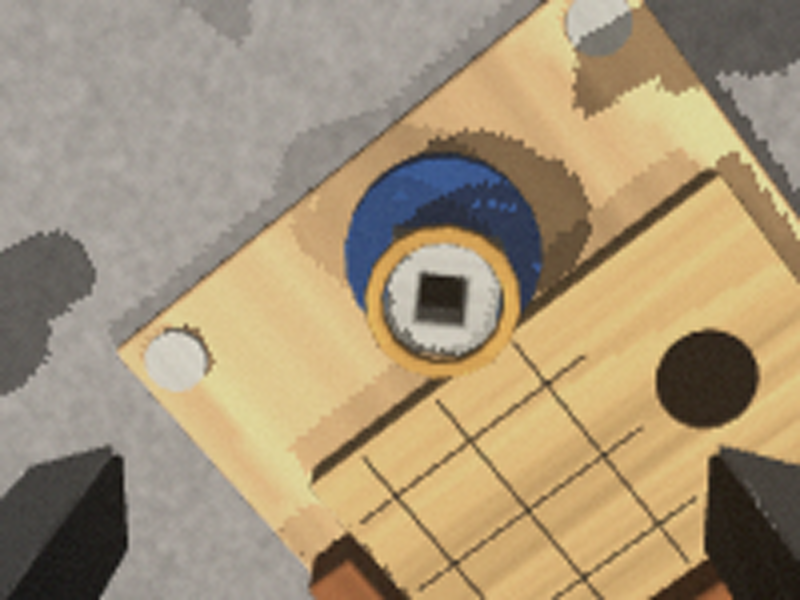

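The crop shows the cam's brass ring at about (443,303), the socket mouth at about (443,299) with sides nearly along the image axes, and the disc centre at about (445,253). I refine these numerically.

```bash
python3 - <<'E'
from h import *
d=np.load("w2.npz"); im=d["im"]; c=campose("wrist",dict(tool_pos=d["p"],ee_rot=d["r"]))
off=np.array([211,114])
cr=cv2.resize(im[114:264,211:411],None,fx=4,fy=4,interpolation=cv2.INTER_CUBIC)
hsv=cv2.cvtColor(cr,cv2.COLOR_RGB2HSV); g=cv2.cvtColor(cr,cv2.COLOR_RGB2GRAY)
full=lambda p: (np.asarray(p)+.5)/4-.5+off
# inner ring edge: bright grey disc region + hole ; socket = dark within
s=np.zeros_like(g); s[255:345,400:490]=(g[255:345,400:490]<140)
cs=max(cv2.findContours(s,cv2.RETR_EXTERNAL,cv2.CHAIN_APPROX_NONE)[0],key=cv2.contourArea)
W=np.array([at_z(c,full(p[0]),.057)[:2] for p in cs])*1000
r=cv2.minAreaRect(W.astype(np.float32)); print("socket",r)
b=((hsv[...,0]>100)&(hsv[...,0]<125)&(hsv[...,1]>120)).astype(np.uint8)
cb=max(cv2.findContours(b,cv2.RETR_EXTERNAL,cv2.CHAIN_APPROX_NONE)[0],key=cv2.contourArea)[:,0]
cb=np.array([p for p in cb if np.hypot(p[0]-443,p[1]-303)>82 and p[0]<540 and p[1]<290])
Wb=np.array([at_z(c,full(p),.033)[:2] for p in cb])*1000
A=np.c_[2*Wb,np.ones(len(Wb))];x=np.linalg.lstsq(A,(Wb**2).sum(1),rcond=None)[0];print("disc",x[:2],np.sqrt(x[2]+x[0]**2+x[1]**2))
o=((hsv[...,0]>10)&(hsv[...,0]<25)&(hsv[...,1]>130)&(g>120)).astype(np.uint8)
yy,xx=np.mgrid[:600,:800]; o[np.hypot(xx-443,yy-303)>81]=0
# outer ring along rays between 60 and 81
co=np.argwhere(o)[:,::-1]; 
cc,cr2=cv2.minEnclosingCircle(co.astype(np.float32)); print("ring px",cc,cr2)
print("ring xy",at_z(c,full(cc),.063))
for a,b2 in [((120,350),(545,5)),((315,475),(718,172))]:
    P,Q=at_z(c,full(a),.012),at_z(c,full(b2),.012); print(np.degrees(np.arctan2(*(Q-P)[[1,0]])),P[:2],Q[:2])
E
```

```text
socket ((508.964599609375, -40.53559875488281), (14.54899787902832, 14.85474967956543), 57.9310188293457)
disc [495.09208715 -36.67005634] 21.928916277104324
ring px (442.2701416015625, 302.9774169921875) 77.1882095336914
ring xy [ 0.50886631 -0.04043468  0.063     ]
103.45930265599023 [ 0.48901221 -0.14559597] [0.44864504 0.0230731 ]
103.00483619012336 [ 0.55477969 -0.10723465] [0.5179653  0.05216461]
```

>>> move_arm --targets '[[[20,45,0],[0,0,-3],1],[[41,90,0],[0,0,-6],1],[[61,135,0],[0,0,-9],1],[[81,180,0],[0,0,-12],1],[[101,225,0],[0,0,-14.7],1],[[121.6,271.3,0],[0,0,-14.7],1],[[121.6,271.3,0],[0,0,-14.7],1],[[121.6,271.3,35],[0,0,-14.7],1],[[121.6,271.3,70],[0,0,-14.7],1],[[121.6,271.3,100],[0,0,-14.7],1],[[121.6,271.3,125],[0,0,-14.7],1],[[121.6,271.3,138.6],[0,0,-14.7],1],[[121.6,271.3,138.6],[0,0,-14.7],1]]'

```text
time: 4.12
tool_pos: [0.5111, 0.2471, 0.0661]
ee_rot: [-3.141, -0.002, 2.96]
wrist_force: [-0.4, -0.0, -0.6]
width: 0.0939
```

```bash
python3 - <<'E'
from h import *
o=status.get_obs(); im=viewer.snapshot("wrist"); print(o["tool_pos"],o["ee_rot"],o["joint_positions"],o["wrist_force"])
cv2.imwrite("pics/w3.png",im[:,:,::-1])
c=campose("wrist",o); print(proj(c,[[.5114,.2486,.097]]))
E
```

```text
[0.51108733 0.24707046 0.06609005] [-3.14051894e+00 -1.69926738e-03  2.95980638e+00] [ 3.50464843e-01  1.95388240e-01  1.52973974e+00 -6.35837739e-05
  1.41847376e+00 -1.03853642e+00] [-0.42558755 -0.0443069  -0.59513644]
[[316.40410172 258.52619842]]
```

View pics/w3.png

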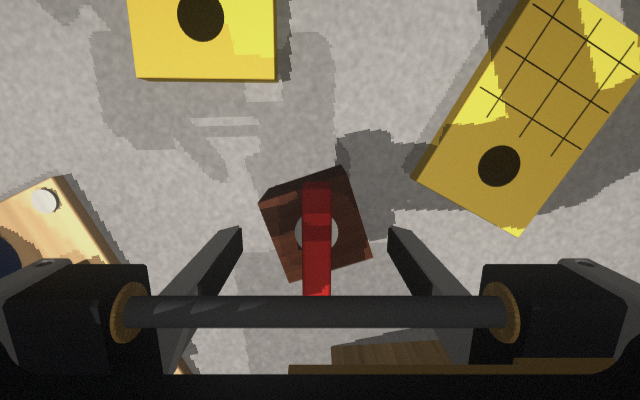

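The bar is vertical in the image (columns 303–330) and centred between the fingers. I close on it, then lift.

>>> move_arm --targets '[[[0,0,0],[0,0,0],-1],[[0,0,0],[0,0,0],-1],[[0,0,0],[0,0,0],-1],[[0,0,0],[0,0,0],-1],[[0,0,0],[0,0,0],-1],[[0,0,0],[0,0,0],-1],[[0,0,-20],[0,0,0],-1],[[0,0,-45],[0,0,0],-1],[[0,0,-75],[0,0,0],-1],[[0,0,-105],[0,0,0],-1],[[0,0,-125],[0,0,0],-1],[[0,0,-130],[0,0,0],-1],[[0,0,-130],[0,0,0],-1]]'

```text
time: 5.8
tool_pos: [0.5118, 0.2472, 0.1965]
ee_rot: [-3.141, -0.0, 2.959]
wrist_force: [-0.8, 0.1, -0.4]
width: 0.0006
```

```bash
python3 - <<'E'
from h import *
o=status.get_obs(); im=viewer.snapshot("wrist"); print(o["tool_pos"],o["ee_rot"],o["wrist_force"],o["wrist_torque"],o["width"])
np.savez("w4.npz",im=im,p=o["tool_pos"],r=o["ee_rot"])
c=campose("wrist",o)
hsv=cv2.cvtColor(im,cv2.COLOR_RGB2HSV)
m=(((hsv[...,0]<6)|(hsv[...,0]>172))&(hsv[...,1]>150)&(hsv[...,2]>60)).astype(np.uint8);m[:, :270]=0;m[:,370:]=0;m[:120]=0;m[295:]=0
rows=[]
for v in range(150,295,10):
    u=np.where(m[v])[0]
    if len(u): rows.append((v,u.min(),u.max()))
print(rows, "top row",np.where(m.any(1))[0].min())
Rt=R.from_euler("xyz",o["ee_rot"]).as_matrix()
z=o["tool_pos"][2]+.019+.011
for v,a,b in rows: print(((Rt.T@(at_z(c,((a+b)/2,v),z)-o["tool_pos"]))*1000).round(1))
v=np.where(m.any(1))[0].min(); print(((Rt.T@(at_z(c,(315,v-.5),z)-o["tool_pos"]))*1000).round(1))
cv2.imwrite("pics/w4c.png",cv2.resize(im[120:300,220:420,::-1],None,fx=3,fy=3))
E
```

```text
[0.51182627 0.24719993 0.19648482] [-3.14146575e+00 -3.18128707e-04  2.95939577e+00] [-0.76920362  0.11008778 -0.43289076] [ 0.01796916 -0.03667581 -0.02295572] 0.0005906342393206127
[(160, np.int64(307), np.int64(323)), (170, np.int64(307), np.int64(323)), (180, np.int64(307), np.int64(323)), (190, np.int64(308), np.int64(323)), (200, np.int64(308), np.int64(322)), (210, np.int64(307), np.int64(323)), (220, np.int64(308), np.int64(322))] top row 158
[ 53.8   0.8 -30. ]
[ 48.7   0.8 -30. ]
[ 43.5   0.8 -30. ]
[ 38.2   1.  -30. ]
[ 32.9   0.8 -30. ]
[ 27.4   0.8 -30. ]
[ 21.9   0.8 -30. ]
[ 55.    0.8 -30. ]
```

View pics/w4c.png

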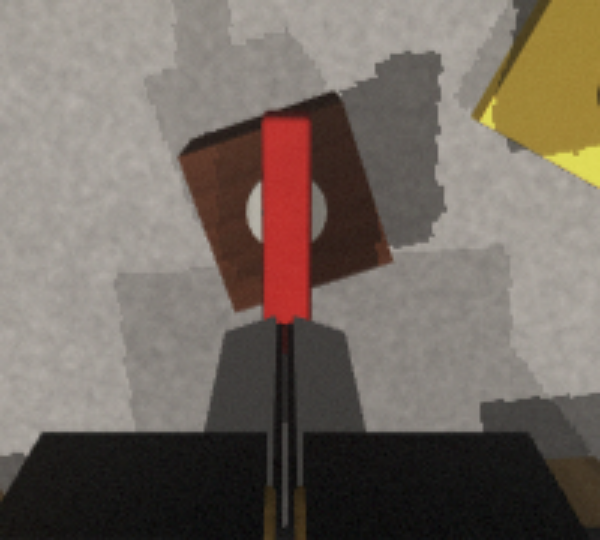

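The gripper shut to 0.6 mm with the key still in its stand, so the lift started before the slow fingers had reached the bar. I re-measure the bar before trying again.

```bash
python3 - <<'E'
from h import *
d=np.load("w4.npz"); im=d["im"]; o=dict(tool_pos=d["p"],ee_rot=d["r"]); c=campose("wrist",o)
hsv=cv2.cvtColor(im,cv2.COLOR_RGB2HSV)
m=(((hsv[...,0]<6)|(hsv[...,0]>172))&(hsv[...,1]>170)&(hsv[...,2]>110)).astype(np.uint8);m[:, :270]=0;m[:,370:]=0;m[:120]=0;m[295:]=0
cnt=max(cv2.findContours(m,cv2.RETR_EXTERNAL,cv2.CHAIN_APPROX_NONE)[0],key=cv2.contourArea)
W=np.array([at_z(c,p[0],.097) for p in cnt]); Rt=R.from_euler("xyz",d["r"]).as_matrix()
L=(W-d["p"])@Rt*1000; print(cv2.minAreaRect((W[:,:2]*1000).astype(np.float32)), L.min(0),L.max(0))
e=Rt.T@(np.array([.5131,.2495,.05])-d["p"]);print("stand in tool",e*1000)
P=proj(c,[[.5114,.2486,.097],[.5131,.2495,.05]]);print(P)
E
```

```text
((506.0175476074219, 249.03952026367188), (14.329110145568848, 67.69171905517578), 79.89076232910156) [-27.82426017  -6.49688921  99.47561455] [39.82490482  8.11667355 99.49818889]
stand in tool [ -0.88250107   2.51137815 146.48423165]
[[315.173553   199.3464106 ]
 [316.08834214 190.49730296]]
```

>>> move_arm --targets '[[[0,0,0],[0,0,0],0],[[0,0,0],[0,0,0],0],[[0,0,20],[0,0,0],0],[[0,0,45],[0,0,0],0],[[0,0,65],[0,0,0],0],[[0,0,65],[0,0,0],0]]'

```text
time: 6.6
tool_pos: [0.5105, 0.2467, 0.1294]
ee_rot: [-3.139, -0.004, 2.959]
wrist_force: [-0.3, 0.7, -0.8]
width: 0.0467
```

>>> move_arm --targets '[[[0,0,25],[0,0,0],0],[[0,0,50],[0,0,0],0],[[0,0,64],[0,0,0],0],[[0,0,64],[0,0,0],-1],[[0,0,64],[0,0,0],-1],[[0,0,64],[0,0,0],-1],[[0,0,64],[0,0,0],-1],[[0,0,64],[0,0,0],-1],[[0,0,64],[0,0,0],-1],[[0,0,64],[0,0,0],-1]]'

```text
time: 7.85
tool_pos: [0.5127, 0.2476, 0.069]
ee_rot: [3.14, 0.002, 2.959]
wrist_force: [-0.3, 0.7, 5.3]
width: 0.0162
```

>>> move_arm --targets '[[[0,0,-15],[0,0,0],-1],[[0,0,-40],[0,0,0],-1],[[0,0,-70],[0,0,0],-1],[[0,0,-100],[0,0,0],-1],[[0,0,-125],[0,0,0],-1],[[0,0,-130],[0,0,0],-1],[[0,0,-130],[0,0,0],-1]]'

```text
time: 8.72
tool_pos: [0.5115, 0.2471, 0.1971]
ee_rot: [-3.141, -0.001, 2.959]
wrist_force: [-0.1, -0.2, -2.2]
width: 0.0161
```

```bash
python3 - <<'E'
from h import *
o=status.get_obs(); im=viewer.snapshot("wrist"); print(o["tool_pos"],o["ee_rot"],o["wrist_force"],o["wrist_torque"],o["width"],o["joint_positions"])
np.savez("w5.npz",im=im,p=o["tool_pos"],r=o["ee_rot"])
cv2.imwrite("pics/w5.png",im[100:400,160:480,::-1])
E
```

```text
[0.51148467 0.2470759  0.1970809 ] [-3.14088073e+00 -1.34729975e-03  2.95936760e+00] [-0.09493387 -0.15928173 -2.2086152 ] [ 0.0248642  -0.02621654 -0.04502546] 0.016117766512920767 [ 3.50149831e-01  1.30347024e-01  1.34000661e+00  7.08348252e-05
  1.67276122e+00 -1.03841476e+00]
```

View pics/w5.png

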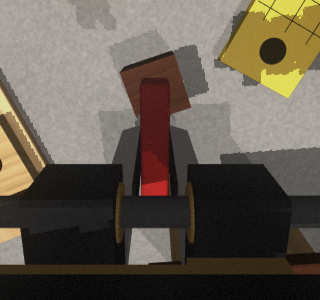

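The key is held: 16 mm opening, −2.2 N of weight, and its bar end at about (315,180). I check its lateral offset in the tool frame and work out the move to the socket.

```bash
python3 - <<'E'
from h import *
d=np.load("w5.npz"); im=d["im"]; o=dict(tool_pos=d["p"],ee_rot=d["r"]); c=campose("wrist",o)
hsv=cv2.cvtColor(im,cv2.COLOR_RGB2HSV)
m=(((hsv[...,0]<6)|(hsv[...,0]>172))&(hsv[...,1]>140)&(hsv[...,2]>50)).astype(np.uint8);m[:, :290]=0;m[:,340:]=0;m[:150]=0;m[295:]=0
Rt=R.from_euler("xyz",d["r"]).as_matrix(); z=d["p"][2]+.030
f=lambda u,v:((at_z(c,(u,v),z)-d["p"])@Rt*1000).round(1)[:2]
v0=np.where(m.sum(1)>10)[0].min()
for v in range(v0,295,12):
    u=np.where(m[v])[0]; print(v,u.min(),u.max(),hsv[v,315,2],f(u.min()-.5,v),f(u.max()+.5,v))
# socket edges orientation by line fit; cam disc centre
w=np.load("w2.npz"); c2=campose("wrist",dict(tool_pos=w["p"],ee_rot=w["r"])); D=at_z(c2,(211+444/4,114+252/4),.033)[:2];v=D-[.509,-.0405]
print("disc",D,np.linalg.norm(v),np.degrees(np.arctan2(v[1],v[0])))
g=cv2.cvtColor(w["im"],cv2.COLOR_RGB2GRAY).astype(float)[170:205,300:345]
def edge(a,axis): pass
print(g[8:30,10:34].astype(int))
dp=np.array([.509,-.0405,d["p"][2]])-d["p"]; print("tool mm",dp@Rt*1000)
E
```

```text
178 306 324 57 [44.5 -4.1] [44.5  5.6]
190 300 329 84 [38.2 -7.3] [38.2  8.3]
202 300 329 79 [31.8 -7.4] [31.8  8.4]
214 301 328 76 [25.2 -6.9] [25.2  7.9]
226 301 328 76 [18.5 -7. ] [18.5  8. ]
238 301 328 81 [11.7 -7.1] [11.7  8.1]
250 301 328 74 [ 4.7 -7.2] [4.7 8.1]
262 301 328 106 [-2.5 -7.3] [-2.5  8.2]
274 301 328 103 [-9.8 -7.3] [-9.8  8.3]
286 301 328 187 [-17.3  -7.4] [-17.3   8.4]
disc [ 0.50177217 -0.03542619] 0.008830912393149764 144.9317980358485
[[165 129 131 148 195 198 199 198 196 198 199 200 202 201 200 201 202 201
  205 202 203 174 163 167]
 [140 125 195 195 200 196 198 197 198 197 197 196 196 199 198 197 196 196
  201 196 202 200 158 161]
 [165 199 200 202 201 200 196 197 198 197 197 198 196 200 197 196 196 196
  196 198 195 194 192 145]
 [171 201 202 202 201 199 177 172 195 194 198 196 199 200 199 198 199 200
  203 201 198 200 198 170]
 [202 202 204 201 203 165 101  84 121 120 148 165 170 175 182 182 179 195
  198 201 202 203 203 192]
 [204 203 203 203 203 159  65  39  32  36  33  38  44  50  56  89  87 149
  174 198 202 204 202 203]
 [198 196 199 200 199 152  55
[... 945 characters left out ...]
  67 155
  193 194 194 196 190 168]
 [186 190 191 192 149 138 122 124 120 106  92  91  87  81  77  71  80 164
  192 192 193 194 166 166]
 [157 197 189 194 194 188 181 183 171 168 159 155 151 144 143 131 124 167
  189 192 189 188 162 164]
 [119 190 123 190 202 200 199 200 198 197 199 200 196 196 194 190 188 185
  195 188 186 191 166 160]
 [117 118 117 118 200 201 201 201 203 201 201 202 201 201 201 203 199 200
  192 172 172 166 163 113]
 [ 97 115 119 120 193 202 203 203 205 203 199 199 201 202 203 199 202 202
  199 176 171 170 138  89]
 [ 72  72 113 114 119 190 198 202 204 201 203 204 204 204 201 200 198 200
  174 174 164 134  87 139]]
tool mm [-4.96704260e+01 -2.83264726e+02  1.34741942e-01]
```

>>> move_arm --targets '[[[-5,-30,0],[0,0,2],-1],[[-13,-75,0],[0,0,5],-1],[[-21,-120,0],[0,0,8],-1],[[-29,-165,0],[0,0,12],-1],[[-37,-210,0],[0,0,16],-1],[[-44,-250,0],[0,0,20],-1],[[-49.6,-284.6,0],[0,0,20.6],-1],[[-49.6,-284.6,0],[0,0,20.6],-1],[[-49.6,-284.6,25],[0,0,20.6],-1],[[-49.6,-284.6,50],[0,0,20.6],-1],[[-49.6,-284.6,60],[0,0,20.6],-1],[[-49.6,-284.6,60],[0,0,20.6],-1]]'

```text
time: 10.28
tool_pos: [0.5084, -0.0408, 0.1367]
ee_rot: [-3.141, -0.003, 2.601]
wrist_force: [0.3, -0.3, -2.8]
width: 0.0157
```

```bash
python3 - <<'E'
from h import *
o=status.get_obs(); print(o["tool_pos"],o["ee_rot"],o["wrist_force"],o["wrist_torque"],o["joint_positions"])
a=viewer.snapshot("scene");b=viewer.snapshot("side");
u,v=proj(campose("scene"),[[.509,-.041,.065]])[0].astype(int);x,y=proj(campose("side"),[[.509,-.041,.065]])[0].astype(int)
A=cv2.resize(a[v-40:v+25,u-35:u+35],None,fx=6,fy=6,interpolation=cv2.INTER_CUBIC);B=cv2.resize(b[y-40:y+25,x-30:x+30],None,fx=6,fy=6,interpolation=cv2.INTER_CUBIC)
cv2.imwrite("pics/ab.png",np.hstack([A,B])[:,:,::-1])
E
```

```text
[ 0.50841795 -0.04084779  0.13671827] [-3.14099897e+00 -2.63629979e-03  2.60066577e+00] [ 0.33962246 -0.25772351 -2.76565178] [-0.01827684  0.02558192 -0.01320532] [-1.91606184e-01  2.43313076e-02  1.57338222e+00  3.44572967e-04
  1.54655941e+00 -1.22148522e+00]
```

View pics/ab.png

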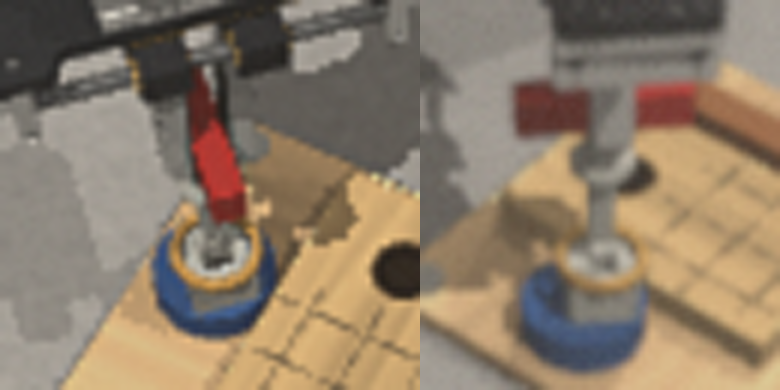

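The shank tip is just above the ring, lined up with the socket in both views. I lower it, watching the force.

>>> move_arm --targets '[[[0,0,8],[0,0,0],-1],[[0,0,14],[0,0,0],-1],[[0,0,17],[0,0,0],-1],[[0,0,20],[0,0,0],-1],[[0,0,20],[0,0,0],-1]]'

```text
time: 11.0
tool_pos: [0.509, -0.0416, 0.1176]
ee_rot: [-3.142, -0.0, 2.6]
wrist_force: [-0.7, 0.7, -2.8]
width: 0.0158
```

>>> move_arm --targets '[[[0,0,2],[0,0,0],-1],[[0,0,4],[0,0,0],-1],[[0,0,6],[0,0,0],-1],[[0,0,6],[0,0,0],-1]]'

```text
time: 11.5
tool_pos: [0.5091, -0.0417, 0.1117]
ee_rot: [-3.142, -0.0, 2.6]
wrist_force: [0.4, 0.1, -1.8]
width: 0.0156
```

>>> move_arm --targets '[[[0,0,3],[0,0,0],-1],[[0,0,6],[0,0,0],-1],[[0,0,8],[0,0,0],-1],[[0,0,10],[0,0,0],-1],[[0,0,10],[0,0,0],-1]]'

```text
time: 12.12
tool_pos: [0.5091, -0.0416, 0.1017]
ee_rot: [-3.142, -0.0, 2.6]
wrist_force: [-0.1, 0.1, -1.9]
width: 0.0158
```

```bash
python3 - <<'E'
from h import *
o=status.get_obs(); print(o["tool_pos"],o["wrist_force"],o["wrist_torque"])
E
```

```text
[ 0.50908457 -0.04162469  0.10166414] [-0.14597749  0.09046682 -1.88669558] [ 0.00659934 -0.03999119  0.03418781]
```

>>> move_arm --targets '[[[0,0,0.8],[0,0,0],-1],[[0,0,1.6],[0,0,0],-1],[[0,0,2.4],[0,0,0],-1],[[0,0,2.4],[0,0,0],-1]]'

```text
time: 12.62
tool_pos: [0.5094, -0.0417, 0.101]
ee_rot: [3.141, 0.001, 2.6]
wrist_force: [-2.7, 0.8, 5.2]
width: 0.0159
```

>>> move_arm --targets '[[[0,0,-0.6],[0,0,0],-1],[[0,0,-0.6],[0,0,3],-1],[[0,0,-0.6],[0,0,6],-1],[[0,0,-0.6],[0,0,9],-1],[[0,0,-0.6],[0,0,12],-1],[[0,0,-0.6],[0,0,12],-1]]'

```text
time: 13.38
tool_pos: [0.5096, -0.0423, 0.101]
ee_rot: [-3.142, 0.002, 2.391]
wrist_force: [-2.6, -2.1, 5.1]
width: 0.0156
```

```bash
cat > s.py <<'E'
from h import *
o=status.get_obs(); print(o["tool_pos"].round(4),o["ee_rot"].round(4),o["wrist_force"].round(2),o["wrist_torque"].round(3),o["width"].round(4),o["joint_torque"][5].round(3),o["joint_positions"][5].round(4))
E
python3 s.py
```

```text
Traceback (most recent call last):
  File "s.py", line 2, in <module>
    o=status.get_obs(); print(o["tool_pos"].round(4),o["ee_rot"].round(4),o["wrist_force"].round(2),o["wrist_torque"].round(3),o["width"].round(4),o["joint_torque"][5].round(3),o["joint_positions"][5].round(4))
                                                                                                                               ^^^^^^^^^^^^^^^^
AttributeError: 'float' object has no attribute 'round'
```

```bash
sed -i 's/o\["width"\].round(4)/o["width"]/' s.py; python3 s.py
```

```text
[ 0.5096 -0.0423  0.101 ] [-3.1415e+00  1.9000e-03  2.3910e+00] [-2.62 -2.11  5.13] [-0.341  0.416  0.07 ] 0.015642673035638814 0.2 -1.013
```

>>> move_arm --targets '[[[0,0,0],[0,0,2],-1],[[0,0,0],[0,0,4],-1],[[0,0,0],[0,0,6],-1],[[0,0,0],[0,0,8],-1],[[0,0,0],[0,0,8],-1]]'

```text
time: 14.0
tool_pos: [0.5094, -0.0424, 0.101]
ee_rot: [-3.141, 0.002, 2.251]
wrist_force: [-2.4, -2.2, 5.2]
width: 0.0157
```

```bash
python3 s.py
```

```text
[ 0.5094 -0.0424  0.101 ] [-3.1413e+00  1.9000e-03  2.2515e+00] [-2.41 -2.24  5.22] [-0.448  0.539  0.095] 0.01565382675739226 0.161 -0.8735
```

>>> move_arm --targets '[[[0,0,0],[0,0,1],-1],[[0,0,0],[0,0,2],-1],[[0,0,0],[0,0,3],-1],[[0,0,0],[0,0,3],-1]]'

```text
time: 14.5
tool_pos: [0.5093, -0.0424, 0.101]
ee_rot: [-3.141, 0.002, 2.199]
wrist_force: [-2.9, -2.8, 5.5]
width: 0.0157
```

```bash
python3 s.py
```

```text
[ 0.5093 -0.0424  0.101 ] [-3.1413e+00  1.9000e-03  2.1992e+00] [-2.89 -2.82  5.5 ] [-0.451  0.559  0.147] 0.015703520156629232 0.143 -0.8212
```

>>> move_arm --targets '[[[0,0,0],[0,0,1],-1],[[0,0,0],[0,0,2],-1],[[0,0,0],[0,0,3],-1],[[0,0,0],[0,0,4],-1],[[0,0,0],[0,0,4],-1]]'

```text
time: 15.12
tool_pos: [0.5092, -0.0424, 0.101]
ee_rot: [-3.141, 0.002, 2.129]
wrist_force: [-1.9, -1.8, 6.2]
width: 0.0155
```

```bash
python3 s.py
```

```text
[ 0.5092 -0.0424  0.101 ] [-3.1411e+00  1.8000e-03  2.1293e+00] [-1.92 -1.78  6.19] [-0.504  0.653  0.086] 0.015543680319153824 0.144 -0.7514
```

>>> move_arm --targets '[[[0,0,0],[0,0,1],-1],[[0,0,0],[0,0,2],-1],[[0,0,0],[0,0,3],-1],[[0,0,0],[0,0,4],-1],[[0,0,0],[0,0,4],-1]]'

```text
time: 15.75
tool_pos: [0.5092, -0.0425, 0.101]
ee_rot: [-3.141, 0.002, 2.06]
wrist_force: [-2.1, -1.5, 6.2]
width: 0.016
```

```bash
python3 s.py
```

```text
[ 0.5092 -0.0425  0.101 ] [-3.1410e+00  1.8000e-03  2.0595e+00] [-2.13 -1.53  6.25] [-0.437  0.674  0.122] 0.015976416381000443 0.158 -0.6816
```

>>> move_arm --targets '[[[0,0,0],[0,0,1],-1],[[0,0,0],[0,0,2],-1],[[0,0,0],[0,0,3],-1],[[0,0,0],[0,0,4],-1],[[0,0,0],[0,0,4],-1]]'

```text
time: 16.38
tool_pos: [0.5091, -0.0425, 0.101]
ee_rot: [-3.141, 0.002, 1.99]
wrist_force: [-2.2, -2.8, 5.7]
width: 0.016
```

```bash
python3 s.py
```

```text
[ 0.5091 -0.0425  0.101 ] [-3.1409e+00  1.8000e-03  1.9898e+00] [-2.25 -2.77  5.73] [-0.522  0.77   0.048] 0.01599704137199478 0.159 -0.6118
```

>>> move_arm --targets '[[[0,0,0],[0,0,1],-1],[[0,0,0],[0,0,2],-1],[[0,0,0],[0,0,3],-1],[[0,0,0],[0,0,4],-1],[[0,0,0],[0,0,4],-1]]'

```text
time: 17.0
tool_pos: [0.5089, -0.0426, 0.101]
ee_rot: [-3.141, 0.002, 1.92]
wrist_force: [-3.2, -1.5, 6.0]
width: 0.0159
```

```bash
python3 s.py
```

```text
[ 0.5089 -0.0426  0.101 ] [-3.1408e+00  1.9000e-03  1.9199e+00] [-3.23 -1.52  5.98] [-0.569  0.798  0.158] 0.01587943151169097 0.16 -0.542
```

>>> move_arm --targets '[[[0,-0.3,0],[0,0,1],-1],[[0,-0.6,0],[0,0,2],-1],[[0,-0.6,0],[0,0,3],-1],[[0,-0.6,0],[0,0,4],-1],[[0,-0.6,0],[0,0,4],-1]]'

```text
time: 17.62
tool_pos: [0.5087, -0.0426, 0.1009]
ee_rot: [3.141, 0.002, 1.85]
wrist_force: [-1.9, -1.7, 6.6]
width: 0.0158
```

```bash
python3 s.py
```

```text
[ 0.5087 -0.0426  0.1009] [3.1414e+00 1.8000e-03 1.8502e+00] [-1.87 -1.69  6.56] [-0.436  0.641  0.122] 0.015798958330556615 0.158 -0.4728
```

>>> move_arm --targets '[[[0,0,0],[0,0,1],-1],[[0,0,0],[0,0,2],-1],[[0,0,0],[0,0,3],-1],[[0,0,0],[0,0,4],-1],[[0,0,0],[0,0,4],-1]]'

```text
time: 18.25
tool_pos: [0.5086, -0.0426, 0.1009]
ee_rot: [3.142, 0.002, 1.78]
wrist_force: [-2.8, -0.6, 5.6]
width: 0.0159
```

```bash
python3 s.py
```

```text
[ 0.5086 -0.0426  0.1009] [3.1415e+00 1.8000e-03 1.7803e+00] [-2.83 -0.59  5.55] [-0.467  0.644  0.166] 0.01592302758317879 0.159 -0.403
```

>>> move_arm --targets '[[[0,0,0],[0,0,1],-1],[[0,0,0],[0,0,2],-1],[[0,0,0],[0,0,3],-1],[[0,0,0],[0,0,4],-1],[[0,0,0],[0,0,4],-1]]'

```text
time: 18.88
tool_pos: [0.5085, -0.0426, 0.101]
ee_rot: [3.142, 0.002, 1.711]
wrist_force: [-2.6, -0.7, 5.7]
width: 0.0162
```

```bash
python3 s.py
```

```text
[ 0.5085 -0.0426  0.101 ] [3.1416e+00 1.8000e-03 1.7105e+00] [-2.6  -0.74  5.67] [-0.447  0.73   0.15 ] 0.016174112119045143 0.159 -0.3332
```

>>> move_arm --targets '[[[0,0,0],[0,0,1],-1],[[0,0,0],[0,0,2],-1],[[0,0,0],[0,0,3],-1],[[0,0,0],[0,0,4],-1],[[0,0,0],[0,0,4],-1]]'

```text
time: 19.5
tool_pos: [0.5084, -0.0427, 0.101]
ee_rot: [-3.141, 0.002, 1.641]
wrist_force: [-3.0, -2.8, 7.1]
width: 0.0156
```

```bash
python3 s.py
```

```text
[ 0.5084 -0.0427  0.101 ] [-3.1414e+00  1.8000e-03  1.6408e+00] [-2.99 -2.8   7.13] [-0.458  0.773  0.184] 0.015579238733898465 0.173 -0.2634
```

>>> move_arm --targets '[[[0,0,0],[0,0,1],-1],[[0,0,0],[0,0,2],-1],[[0,0,0],[0,0,3],-1],[[0,0,0],[0,0,3],-1]]'

```text
time: 20.0
tool_pos: [0.5084, -0.0426, 0.101]
ee_rot: [-3.141, 0.002, 1.588]
wrist_force: [-3.3, -1.1, 6.9]
width: 0.016
```

```bash
python3 s.py
```

```text
[ 0.5084 -0.0426  0.101 ] [-3.1414e+00  1.7000e-03  1.5884e+00] [-3.25 -1.09  6.85] [-0.492  0.89   0.177] 0.016046026212643304 0.174 -0.2111
```

>>> move_arm --targets '[[[0,0,0],[0,0,1],-1],[[0,0,0],[0,0,2],-1],[[0,0,0],[0,0,3],-1],[[0,0,0],[0,0,3],-1]]'

```text
time: 20.5
tool_pos: [0.5083, -0.0426, 0.101]
ee_rot: [-3.141, 0.002, 1.536]
wrist_force: [-4.2, -1.6, 6.1]
width: 0.0156
```

```bash
python3 s.py
```

```text
[ 0.5083 -0.0426  0.101 ] [-3.1413e+00  1.7000e-03  1.5361e+00] [-4.16 -1.6   6.13] [-0.52   0.83   0.072] 0.015596843455507329 0.174 -0.1587
```

>>> move_arm --targets '[[[0,0,0],[0,0,1],-1],[[0,0,0],[0,0,2],-1],[[0,0,0],[0,0,3],-1],[[0,0,0],[0,0,3],-1]]'

```text
time: 21.0
tool_pos: [0.5082, -0.0426, 0.101]
ee_rot: [-3.141, 0.002, 1.484]
wrist_force: [-3.9, -1.9, 6.4]
width: 0.0157
```

```bash
python3 s.py
```

```text
[ 0.5082 -0.0426  0.101 ] [-3.1413e+00  1.8000e-03  1.4839e+00] [-3.93 -1.85  6.36] [-0.509  0.917  0.146] 0.015659296946362894 0.24 -0.1065
```

>>> move_arm --targets '[[[0,0,0],[0,0,0.7],-1],[[0,0,0],[0,0,1.4],-1],[[0,0,0],[0,0,1.4],-1]]'

```text
time: 21.38
tool_pos: [0.5082, -0.0426, 0.101]
ee_rot: [-3.141, 0.002, 1.46]
wrist_force: [-3.3, -2.1, 6.4]
width: 0.016
```

```bash
python3 s.py
```

```text
[ 0.5082 -0.0426  0.101 ] [-3.1412e+00  1.7000e-03  1.4598e+00] [-3.33 -2.14  6.4 ] [-0.494  0.91   0.3  ] 0.015976660310567818 0.31 -0.0823
```

>>> move_arm --targets '[[[0,0,0],[0,0,0.7],-1],[[0,0,0],[0,0,1.4],-1],[[0,0,0],[0,0,2.0],-1],[[0,0,0],[0,0,2.0],-1]]'

```text
time: 21.88
tool_pos: [0.5082, -0.0425, 0.1009]
ee_rot: [-3.141, 0.002, 1.425]
wrist_force: [-4.2, -1.5, 7.1]
width: 0.0157
```

```bash
python3 s.py
```

```text
[ 0.5082 -0.0425  0.1009] [-3.1413e+00  1.6000e-03  1.4252e+00] [-4.15 -1.53  7.13] [-0.442  0.927  0.392] 0.015721431671966716 0.419 -0.0478
```

>>> move_arm --targets '[[[0,0,0],[0,0,0.6],-1],[[0,0,0],[0,0,0.6],-1],[[0,0,0],[0,0,0.6],-1]]'

```text
time: 22.25
tool_pos: [0.5082, -0.0425, 0.101]
ee_rot: [-3.141, 0.002, 1.415]
wrist_force: [-2.3, -0.8, 6.6]
width: 0.016
```

```bash
python3 s.py
```

```text
[ 0.5082 -0.0425  0.101 ] [-3.1413e+00  1.6000e-03  1.4149e+00] [-2.35 -0.81  6.64] [-0.474  0.962  0.401] 0.015986981712621577 0.424 -0.0374
```

>>> move_arm --targets '[[[0,0,0],[0,0,-2],-1],[[0,0,0],[0,0,-4],-1],[[0,0,0],[0,0,-6],-1],[[0,0,0],[0,0,-7],-1],[[0,0,0],[0,0,-7],-1]]'

```text
time: 22.88
tool_pos: [0.5083, -0.0426, 0.1009]
ee_rot: [-3.141, 0.002, 1.536]
wrist_force: [-3.0, -2.7, 6.7]
width: 0.0158
```

```bash
python3 s.py
```

```text
[ 0.5083 -0.0426  0.1009] [-3.1414e+00  1.6000e-03  1.5357e+00] [-2.98 -2.71  6.72] [-0.515  0.861  0.004] 0.015766524530046996 -0.024 -0.1585
```

>>> move_arm --targets '[[[0,0,-2],[0,0,0],-1],[[0,0,-6],[0,0,0],-1],[[0,0,-12],[0,0,0],-1],[[0,0,-20],[0,0,0],-1],[[0,0,-30],[0,0,0],-1],[[0,0,-30],[0,0,0],-1]]'

```text
time: 23.62
tool_pos: [0.5096, -0.0414, 0.1319]
ee_rot: [3.138, -0.001, 1.536]
wrist_force: [-0.6, 0.3, -2.3]
width: 0.0161
```

```bash
python3 s.py; python3 - <<'E'
from h import *
b=viewer.snapshot("side");a=viewer.snapshot("scene")
u,v=proj(campose("scene"),[[.509,-.041,.065]])[0].astype(int);x,y=proj(campose("side"),[[.509,-.041,.065]])[0].astype(int)
f=lambda i,u,v:cv2.resize(i[v-50:v+50,u-33:u+60],None,fx=4,fy=4,interpolation=cv2.INTER_CUBIC)
cv2.imwrite("pics/ab2.png",np.hstack([f(a,u,v),f(b,x,y)])[:,:,::-1])
E
```

```text
[ 0.5096 -0.0414  0.1319] [ 3.1382e+00 -8.0000e-04  1.5356e+00] [-0.56  0.29 -2.33] [-0.075  0.036 -0.012] 0.016051613995031154 -0.0 -0.1576
```

View pics/ab2.png

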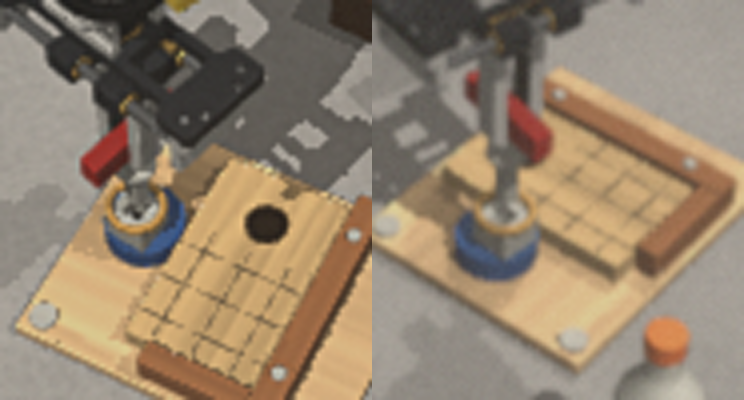

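The key is out and the panel is pinched by the cam against the fence. I lift it, carry it back above the stand and turn it to its original yaw.

>>> move_arm --targets '[[[0,0,-30],[0,0,0],-1],[[0,0,-65],[0,0,0],-1],[[30,-1,-65],[0,0,-9],-1],[[75,-2,-65],[0,0,-19],-1],[[120,-3,-65],[0,0,-29],-1],[[165,-4,-65],[0,0,-39],-1],[[210,-5,-65],[0,0,-49],-1],[[255,-6,-65],[0,0,-59],-1],[[280,-6.1,-65],[0,0,-69],-1],[[289.9,-6.1,-65],[0,0,-79],-1],[[289.9,-6.1,-65],[0,0,-81.6],-1],[[289.9,-6.1,-65],[0,0,-81.6],-1],[[289.9,-6.1,-65],[0,0,-81.6],-1]]'

```text
time: 25.35
tool_pos: [0.5126, 0.248, 0.1948]
ee_rot: [-3.142, -0.001, 2.959]
wrist_force: [0.2, 0.1, -2.5]
width: 0.016
```

```bash
python3 s.py; python3 - <<'E'
from h import *
o=status.get_obs();c=campose("wrist",o);im=viewer.snapshot("wrist")
print(proj(c,[[.5131,.2495,.05]]))
a=viewer.snapshot("scene");b=viewer.snapshot("side")
u,v=proj(campose("scene"),[[.513,.249,.09]])[0].astype(int);x,y=proj(campose("side"),[[.513,.249,.09]])[0].astype(int)
f=lambda i,u,v:cv2.resize(i[v-45:v+35,u-32:u+32],None,fx=5,fy=5,interpolation=cv2.INTER_CUBIC)
cv2.imwrite("pics/ab3.png",np.hstack([f(a,u,v),f(b,x,y)])[:,:,::-1])
E
```

```text
[0.5126 0.248  0.1948] [-3.1415e+00 -6.0000e-04  2.9586e+00] [ 0.2   0.12 -2.51] [ 0.027 -0.031 -0.023] 0.015996394130958817 0.002 -1.0369
[[315.22366227 190.27744131]]
```

View pics/ab3.png

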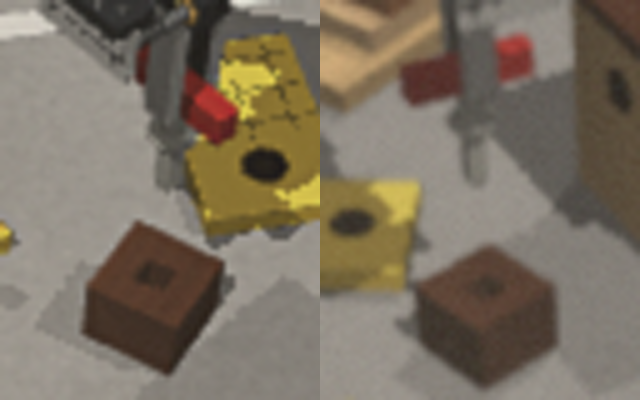

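The key hangs upright above the stand's visible hole. I descend.

>>> move_arm --targets '[[[0,0,30],[0,0,0],-1],[[0,0,60],[0,0,0],-1],[[0,0,75],[0,0,0],-1],[[0,0,80],[0,0,0],-1],[[0,0,84],[0,0,0],-1],[[0,0,88],[0,0,0],-1],[[0,0,92],[0,0,0],-1],[[0,0,92],[0,0,0],-1]]'

```text
time: 26.5
tool_pos: [0.5127, 0.2481, 0.1029]
ee_rot: [-3.142, -0.0, 2.959]
wrist_force: [0.1, 0.3, -1.7]
width: 0.0158
```

```bash
python3 s.py
```

```text
[0.5127 0.2481 0.1029] [-3.1416e+00 -2.0000e-04  2.9594e+00] [ 0.15  0.27 -1.67] [ 0.041 -0.032 -0.023] 0.01583831691797289 0.0 -1.0375
```

>>> move_arm --targets '[[[0,0,8],[0,0,0],-1],[[0,0,16],[0,0,0],-1],[[0,0,24],[0,0,0],-1],[[0,0,31],[0,0,0],-1],[[0,0,33],[0,0,0],-1],[[0,0,34.5],[0,0,0],-1],[[0,0,34.5],[0,0,0],-1]]'

```text
time: 27.38
tool_pos: [0.5131, 0.2482, 0.0691]
ee_rot: [3.141, 0.001, 2.959]
wrist_force: [0.1, -1.4, -1.0]
width: 0.0158
```

```bash
python3 s.py
```

```text
[0.5131 0.2482 0.0691] [3.1410e+00 9.0000e-04 2.9594e+00] [ 0.06 -1.36 -0.98] [-0.016  0.115  0.003] 0.015778977867964197 -0.006 -1.0375
```

Nearly seated. I lower a touch more until it bears on the collar.

>>> move_arm --targets '[[[0,0,0.8],[0,0,0],-1],[[0,0,1.2],[0,0,0],-1],[[0,0,1.2],[0,0,0],-1]]'

```text
time: 27.75
tool_pos: [0.5132, 0.2483, 0.0691]
ee_rot: [3.141, 0.001, 2.959]
wrist_force: [-3.3, -0.7, 6.2]
width: 0.0158
```

```bash
python3 s.py
```

```text
[0.5132 0.2483 0.0691] [3.1408e+00 1.3000e-03 2.9594e+00] [-3.26 -0.72  6.21] [-0.225  0.567 -0.066] 0.015821976854824282 -0.007 -1.0375
```

It is seated at the same height as at the grasp, with 6 N of contact. I release and retreat.

>>> move_arm --targets '[[[0,0,-0.7],[0,0,0],-1],[[0,0,-0.7],[0,0,0],0],[[0,0,-0.7],[0,0,0],0],[[0,0,-0.7],[0,0,0],0],[[0,0,-0.7],[0,0,0],0],[[0,0,-0.7],[0,0,0],0],[[0,0,-0.7],[0,0,0],0],[[0,0,-20],[0,0,0],0],[[0,0,-50],[0,0,0],0],[[0,0,-90],[0,0,0],0],[[0,0,-130],[0,0,0],0],[[0,0,-130],[0,0,0],0],[[0,0,-130],[0,0,0],0]]'

```text
time: 29.38
tool_pos: [0.5124, 0.2479, 0.1964]
ee_rot: [-3.141, -0.001, 2.959]
wrist_force: [-0.0, -0.5, -0.5]
width: 0.047
```

```bash
python3 s.py; python3 - <<'E'
from h import *
w=viewer.snapshot("wrist")
a=viewer.snapshot("scene");b=viewer.snapshot("side")
f=lambda i,u,v:cv2.resize(i[v-40:v+40,u-32:u+32],None,fx=5,fy=5,interpolation=cv2.INTER_CUBIC)
u,v=proj(campose("scene"),[[.513,.249,.06]])[0].astype(int)
x,y=proj(campose("side"),[[.513,.249,.06]])[0].astype(int)
p,q=proj(campose("scene"),[[.52,-.04,.04]])[0].astype(int)
top=np.hstack([f(a,u,v)[:,:,:],f(b,x,y)]); 
ww=w[130:280,230:400]
bot=np.hstack([cv2.resize(ww,(227,200)),cv2.resize(a[q-40:q+40,p-40:p+80],(300,200),interpolation=cv2.INTER_CUBIC)]);bot=np.hstack([bot,np.zeros((200,640-527,3),np.uint8)])
cv2.imwrite("pics/fin.png",np.vstack([top,bot])[:,:,::-1][:600])
E
```

```text
[0.5124 0.2479 0.1964] [-3.1410e+00 -1.1000e-03  2.9593e+00] [-0.01 -0.46 -0.53] [ 0.013  0.056 -0.011] 0.0470135803068973 0.0 -1.0375
```

View pics/fin.png

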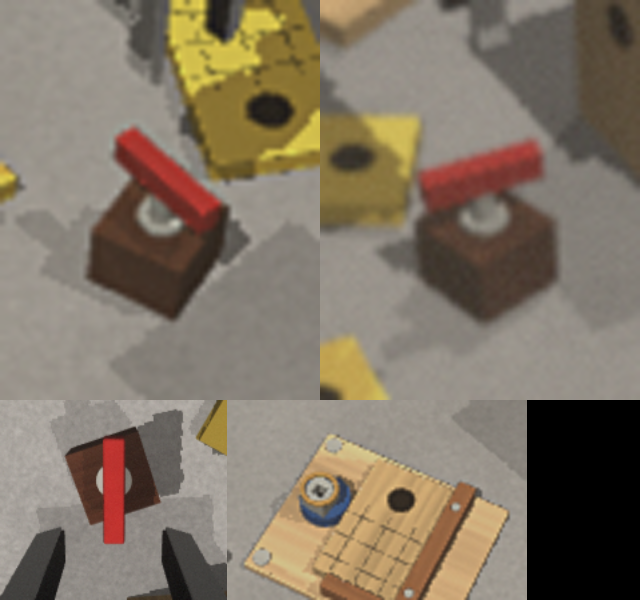

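The key is upright with its collar on the stand, and the gripper is clear of it. The panel is held between the cam and the fence, so I hand in.

```bash
python3 -c "
from bench import order; print(order.close_job())"
```

```text
the job is handed in; nothing more can be done
None
```

The job is handed in at about 29.5 s of the 72 s allowed. The panel is clamped and the key is back in its stand, but I have no verdict and could not measure the pinch force directly.

- **Grasp:** The first grasp missed because I lifted before the fingers had closed. The second held (16 mm opening, about 2 N of weight).
- **Seating the key:** It went into the cam's socket without jamming and met the bottom with about 7 N.
- **Clamping:** I turned it clockwise about 68° at the tool, including the play. The last-joint torque stayed near 0.16–0.17 N m, then rose to 0.42 N m once the panel met the fence. That is about 0.25 N m above friction, which I estimate at roughly 13 N of pinch. The last 0.6° of turn raised the torque by only 0.005 N m, so the bar may have begun to slip in the grip or it may be noise. I stopped there.
- **Drawing the key out:** I turned back 7° until the torque was zero and pulled the key straight out. It went back down to the height it was gripped at, with 6 N on the collar.
- **Last check:** The pictures show the key upright with its collar on the stand, the gripper clear of it, and the panel between the cam and the fence. I did not look again at the glue bottle, jar or nesting box up close. The arm never came near the jar, and nothing touched them that I noticed.

The wrist camera read about 1 mm off sideways. I partly corrected for it; it caused 2–4 N of side force while turning.

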